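# Clear the inspected parts from two stacks

### The arm

A 6-joint arm with a two-finger parallel gripper is mounted at the origin on the work surface. World frame = base frame: x ahead of the robot, y to its left, z up, the work surface at z = 0. Lengths are in m, angles in rad, forces in N, time in s.
With the tool pointing down it reaches from about 0.25 to 0.725 m from the base axis. Payload 4 kg.
Tool frame: the origin (TCP) lies where the fingers leave the gripper's body, on its centre line; the fingertips stand 73 mm ahead of it and the grasp point (between the pads) lies 54 mm ahead of it (bot.tips_ahead is the z of the fingertips in the tool frame, in m); z points along the fingers, y is the direction in which the jaws open and shut (so a half turn about z gives the same grasp; the last joint's range is limited). The gripper opens to 85 mm and grips with 20 to 120 N. Pads are 22 mm wide; open, the fingers measure 114 mm over their backs; the gripper's body (76 mm by 85 mm) begins 54 mm behind the grasp point. The pads swing forward as they close: fully open they stand 13 mm farther back than shut.
Start: joints at [1.13, 0.241, 0.005, 1.335, 0, 1.571], TCP at [0.213, 0.452, 0.304] pointing down, gripper open.
Joint ranges: [-2.72, 2.72], [-1.05, 1.87], [-1.09, 1.28], [-1.99, 2.15], [-1.42, 1.44], [-3.14, 3.14]. Speed limits (rad/s): [2.79, 2.79, 3.14, 3.14, 3.14, 3.14].

### API

Orientations are given as a unit quaternion [x, y, z, w].
In Python, from workcell import readout, camera, get_calibration, order, bot gives the robot as it stands.
- The arm moves only by the tool send_rows, never from a script. Its argument "moves" is a list of rows, each a list of 3 entries, a list of its own where there are three numbers: the shift along the tool's x, y, z in mm, then the turn, a rotation vector about the tool's x, y, z in rad, then the finger opening in mm, from 0 to 85.4. In form: [[[dx, dy, dz], [ax, ay, az], grip], ...]. A call has 1 to 12 rows; each row is the pose to reach, as a shift and turn from the pose measured when the call began, along the tool's axes at that moment; what a row does not reach only later rows make up. A row lasts 1/12 s, in which the tool goes at most 41.7 mm and 7.16 degrees, less where a joint would pass 70% of its speed; a pose out of reach is approached as far as the arm can. A call with a gripper value outside its range is refused whole. The fingers move at their own pace and stop on an object; the grip force is fixed at half the most. Time passes only in rows, so rows that repeat a pose let the fingers close. It gives the time, the measured TCP pose, the force and the opening at its end, in the units of the state.
- readout.get_obs(): the state, without advancing time (a new reading comes with each control period).
- camera(name): name is "scene" or "side" or "wrist"; returns the picture (480x640x3 uint8, red, green, blue); there is no depth.
- get_calibration(name): a dict with "fx", "fy", "cx", "cy" (pixels), "R" (3x3) and "t" (3): a world point X has camera coordinates R X + t. Camera axes: x right, y down, z forward; pixel columns grow to the right and rows downward; lengths in m; the calibration is good to about 2 mm. The wrist camera is an equidistant fisheye: a pixel r from the principal point sees the ray r / f radians off the axis. A picture is of the moment at which its call begins: read the wrist's pose just before it. get_calibration takes no time and is no camera call; for the wrist camera it gives the pose at the moment of the call.
- order.job_done(): hands the job in, once; it reports no verdict.
The state is a dict: "clock": time; "joint_pos": joint angles; "joint_vel": joint speeds; "tau": joint torques, N m; "eef_pos": TCP position; "tool_rot": TCP orientation; "ft_force": force on the tool from outside, world axes, zero at the start; "ft_torque": the same for the moment, N m; "grip_width": finger opening in m.
Only numpy, scipy, OpenCV 4.12 (cv2) and the standard library are available. Lean on these libraries where they do the work, as an engineer would, in place of code of your own. Each camera call takes 0.05 s, during which the arm holds its last target. There are 200 camera calls.

### The job

Take the two stacks of inspected parts apart and put everything in its place: the gear flat in the largest dish, the bearing ring flat in the middle-sized dish and the brass bush upright in the smallest dish. Stack both plates on the sloping rack, the larger one underneath and the smaller one flat on top of it, each in the middle of the rack's width with its long side up the slope and its lower short edge square against the stop. Leave the micrometer alone.

Things in the scene. Friction and masses are not known exactly. Their poses are not given: they have to be found in the camera images.
- plate_large_mid (a point): Larger of two flat rectangular aluminium plates, 90 x 60 x 12 mm, lying flat on the bench at the bottom of one of the two stacks. The point is the plate's centre (half-way up, 6 mm above its underside). Its x axis runs along the 90 mm side, y along the 60 mm side, z up out of the flat face.
- plate_small_mid (a point): Smaller flat rectangular aluminium plate, 70 x 48 x 12 mm, lying flat on the bench at the bottom of the other stack. The point is its centre, 6 mm above its underside; x along the 70 mm side, y along the 48 mm side, z up.
- gear_mid (a point): Toothed steel gear, 46 mm over the teeth, 16 mm thick, lying flat on the middle of one of the two plates (either one). The point is its centre, 8 mm above its underside; z is its axis, up.
- race_mid (a point): Plain steel bearing ring, 36 mm outside diameter, 16 mm bore, 16 mm thick, lying flat on the middle of the plate that does not carry the gear. The point is its centre, 8 mm above its underside; z is its axis, up.
- bush_mid (a point): Small brass bush (short tube), 24 mm outside diameter, 10 mm bore, 26 mm tall, standing upright on top of the bearing ring. The point is its centre, 13 mm above its foot; z is its axis, up.
- dish_large: Largest of three low round wooden dishes, fixed to the bench: 70 mm across inside, 78 mm outside, floor 3 mm thick, rim 6 mm above the bench. Origin: centre of its underside, on the bench. Place of the gear.
- dish_medium: Middle-sized round wooden dish, fixed: 56 mm across inside, 64 mm outside, floor 3 mm, rim 6 mm above the bench. Origin: centre of its underside. Place of the bearing ring.
- dish_small: Smallest round wooden dish, fixed: 42 mm across inside, 50 mm outside, floor 3 mm, rim 6 mm above the bench. Origin: centre of its underside. Place of the bush.
- bed: Sloping bed of a fixed grey rack, 96 mm long, 100 mm wide, inclined 0.30 rad. Its low end, nearest the robot, has a black stop across the full width, 8 mm thick, 27 mm high square to the bed. Origin: on the bed surface at the foot of the stop's inner face, mid-width, 23 mm above the bench. Axes tilt with the bed: x up the slope away from the stop, y across, z square out of the bed.
- micrometer: Hand micrometer lying on the bench among the parts, about 100 mm long, 45 mm wide and 16 mm high, loose. Origin: about its middle, at bench height; its spindle runs along x. Not part of the job and to be left where it is.

How it is judged:
By the outcome, as a careful person would: the job done as asked, in the order asked, and still so for the second after the job is handed in, with the robot touching nothing.
It also fails if it takes over 144 s, if anything falls off the work surface, if the arm or the gripper's body presses on something with over 40 N, if the wrist force passes 120 N, or if a joint passes its speed limit or range.

## Working session

There is one attempt and no reset: what is moved stays moved. The work goes in short steps, Python scripts to look and compute and a tool call to move; the robot and the scene stay as the last step left them, time stands still between calls to the robot, and variables do not carry over. Pictures are saved under pics/ and viewed, about 12 in all and at most 16, crops included, and the job is handed in when it is done.

Besides the shell and the picture viewer there is one more tool, called after "Request:" as a command line: name --argument value ..., lists and objects as JSON in quotes. send_rows: Moves the arm, as the interface text tells. Its arguments: {"type":"object","properties":{"moves":{"type":"array","items":{"type":"array"}}},"required":["moves"]}

```bash
ls; mkdir -p pics
python3 - <<'E'
from workcell import readout, camera, get_calibration, order, bot
import cv2
print(readout.get_obs())
for n in ["scene","side"]:
    cv2.imwrite(f"pics/{n}0.png",camera(n)[:,:,::-1]); print(get_calibration(n))
E
```

```text
pics
{'clock': 0.0, 'joint_pos': array([ 1.12998928e+00,  2.41452173e-01,  3.73252727e-03,  1.33519685e+00,
       -3.10943614e-05,  1.57078174e+00]), 'joint_vel': array([-7.15016121e-04, -1.45502488e-03,  1.67380502e-03,  1.45818697e-04,
        2.04959148e-03,  5.38041694e-05]), 'tau': array([-4.95137301e-04, -3.72316039e+01,  2.52411300e+01,  1.71614141e-02,
        6.47589331e-05, -1.30481908e-05]), 'eef_pos': array([0.21313918, 0.45177243, 0.30299639]), 'tool_rot': array([ 2.18616148e-01,  9.75810358e-01, -1.03783538e-03, -2.16595252e-04]), 'ft_force': array([ 0.76871547, -0.47315769,  0.54457513]), 'ft_torque': array([-0.01073289, -0.01309735,  0.01464775]), 'grip_width': 0.0850426826847723}
{'fx': 549.3050209412511, 'fy': 549.3050209412511, 'cx': 316.7447035551757, 'cy': 243.74516578232317, 'R': array([[ 0.08832629,  0.99597687, -0.01511787],
       [ 0.78863668, -0.0791939 , -0.60973808],
       [-0.60848226,  0.0419334 , -0.79245879]]), 't': array([-0.02880504, -0.39919118,  1.21678635])}
{'fx': 471.7209379383504, 'fy': 471.7209379383504, 'cx': 313.74881441128025, 'cy': 235.7489555637713, 'R': array([[ 9.99960869e-01,  5.69555928e-03,  6.76907567e-03],
       [ 8.81352150e-03, -5.75437360e-01, -8.17798366e-01],
       [-7.62640040e-04,  8.17826024e-01, -5.75465040e-01]]), 't': array([-0.51787762,  0.04613494,  0.74339091])}
```

View pics/scene0.png

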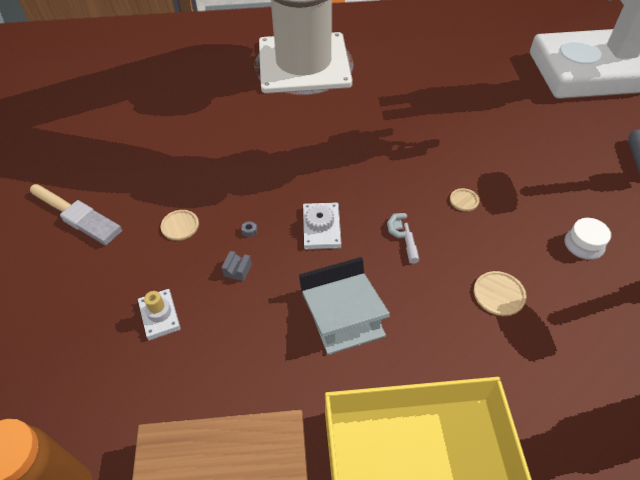

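View pics/side0.png

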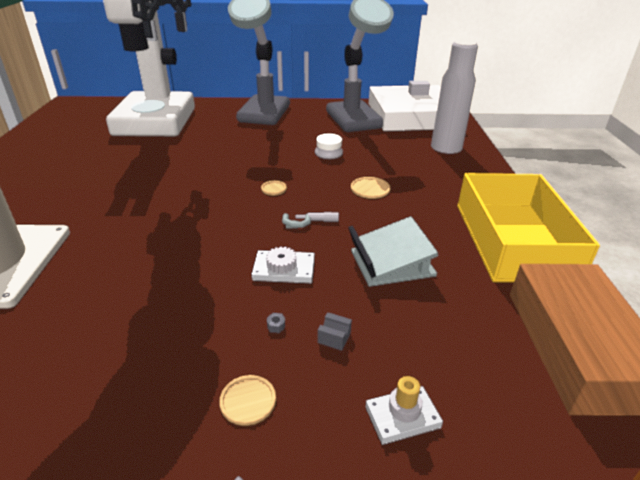

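```bash
cat > h.py <<'E'
import numpy as np, cv2
from scipy.spatial.transform import Rotation as Ro
from workcell import readout, camera, get_calibration, order, bot
def ray(cal,uv,wrist=False):
    x=(np.array(uv,float)-[cal["cx"],cal["cy"]])/[cal["fx"],cal["fy"]]
    if wrist:
        r=np.linalg.norm(x); d=np.array([*(x/max(r,1e-9)*np.sin(r)),np.cos(r)])
    else: d=np.array([*x,1])
    R,t=np.array(cal["R"]),np.array(cal["t"])
    return -R.T@t, R.T@d
def onz(cal,uv,z,wrist=False):
    c,d=ray(cal,uv,wrist); return c+d*(z-c[2])/d[2]
def proj(cal,X,wrist=False):
    p=np.array(cal["R"])@np.array(X)+np.array(cal["t"])
    if wrist:
        r=np.hypot(p[0],p[1]); th=np.arctan2(r,p[2]); q=p[:2]/max(r,1e-9)*th
    else: q=p[:2]/p[2]
    return q*[cal["fx"],cal["fy"]]+[cal["cx"],cal["cy"]]
def down(psi):  # tool down with jaw axis (tool y) at world angle psi
    y=np.array([np.cos(psi),np.sin(psi),0]); z=np.array([0,0,-1.]); return np.c_[np.cross(y,z),y,z]
def goto(pos,R,frm=None,tip=False):
    "shift (mm) and turn in tool axes from measured (or given) pose to TCP pos"
    if frm is None:
        o=readout.get_obs(); frm=(o["eef_pos"],Ro.from_quat(o["tool_rot"]).as_matrix())
    p,R0=frm
    s=R0.T@(np.array(pos)-p)*1000; w=Ro.from_matrix(R0.T@R).as_rotvec()
    print("shift",s.round(1).tolist(),"turn",w.round(4).tolist()); return np.array(pos),R
E
python3 - <<'E'
from h import *
c=get_calibration("scene"); s=get_calibration("side")
for n,uv,z in [("dishM?",(180,225),.006),("dishS?",(464,200),.006),("dishL?",(500,293),.006),("gear",(319,217),.028),("race",(158,310),.028),("bushtop",(153,298),.054),("mic",(405,238),.008),("bedfootL",(303,286),.023),("bedfootR",(366,271),.023)]: print(n,onz(c,uv,z).round(4))
for n,uv,z in [("dishM?",(248,400),.006),("dishS?",(274,188),.006),("dishL?",(370,188),.006),("gear",(281,257),.028),("bushtop",(408,383),.054)]: print(n,onz(s,uv,z).round(4))
I=cv2.imread("pics/scene0.png")
def cr(u,v,w,h,k): return cv2.resize(I[v:v+h,u:u+w],None,fx=k,fy=k,interpolation=cv2.INTER_CUBIC)
cv2.imwrite("pics/c1.png",np.vstack([np.hstack([cr(290,190,80,60,5),cr(130,280,80,60,5)]),np.hstack([cr(285,250,120,60,3.333),cr(285,300,120,60,3.333)])]))
o=readout.get_obs();w=get_calibration("wrist");print(o["eef_pos"],-np.array(w["R"]).T@w["t"],w)
E
```

```text
dishM? [ 0.4461 -0.2431  0.006 ]
dishS? [0.4392 0.2472 0.006 ]
dishL? [0.6316 0.2538 0.006 ]
gear [ 0.4709 -0.0087  0.028 ]
race [ 0.6247 -0.2592  0.028 ]
bushtop [ 0.6202 -0.2604  0.054 ]
mic [0.5134 0.1293 0.008 ]
bedfootL [ 0.6005 -0.0449  0.023 ]
bedfootR [0.5826 0.0538 0.023 ]
dishM? [ 0.4443 -0.2469  0.006 ]
dishS? [0.4374 0.2435 0.006 ]
dishL? [0.6287 0.2469 0.006 ]
gear [ 0.4678 -0.0088  0.028 ]
bushtop [ 0.619  -0.2585  0.054 ]
[0.21315208 0.45182767 0.30312328] [0.15029308 0.48088878 0.37385598] {'fx': 371.64829954431775, 'fy': 371.64829954431775, 'cx': 315.27934581049385, 'cy': 236.9229109327608, 'R': array([[ 0.42786181,  0.90384325, -0.0012858 ],
       [ 0.86915587, -0.41105032,  0.27496492],
       [ 0.24799666, -0.11876455, -0.9614534 ]]), 't': array([-0.49847204, -0.03575591,  0.37928546])}
```

View pics/c1.png

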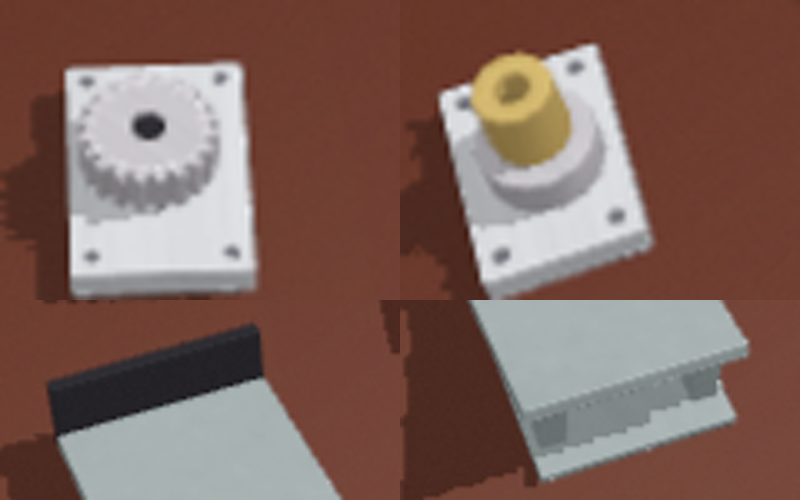

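Run:
```python
from h import *
print(bot.tips_ahead,[a for a in dir(bot) if a[0]!='_'])
c=get_calibration("scene")
for nm,q in [("A",[(303.4,204),(338.2,202.8),(340.8,244.4),(304.4,245.4)]),("B",[(138,299),(170,288.8),(180.2,328.6),(147.8,338)])]:
    P=np.array([onz(c,u,.012) for u in q]); print(nm,P[:,:2].round(4).tolist(),P.mean(0),np.linalg.norm(np.diff(P,axis=0),axis=1))
o=readout.get_obs();R0=Ro.from_quat(o["tool_rot"]).as_matrix(); print(R0.round(3))
w=get_calibration("wrist"); print(R0.T@(-np.array(w["R"]).T@w["t"]-o["eef_pos"]))
goto([.43,.10,.33],down(np.pi/2)); goto([.43,.10,.33],down(-np.pi/2))
```

```text
0.0726 ['Unreachable', 'tips_ahead']
A [[0.4254, -0.0317], [0.4287, 0.0282], [0.519, 0.0223], [0.5152, -0.0367]] [ 0.47208234 -0.00447127  0.012     ] [0.0600595  0.09051132 0.05915389]
B [[0.5922, -0.2961], [0.5783, -0.2488], [0.6497, -0.2288], [0.6606, -0.2746]] [ 0.62019115 -0.26206582  0.012     ] [0.0492316  0.07407083 0.04712702]
[[-0.904  0.427 -0.001]
 [ 0.427  0.904 -0.002]
 [-0.    -0.002 -1.   ]]
[ 0.06924826 -0.00066288 -0.07073299]
shift [-346.2, -225.7, -26.5] turn [-0.0018, -0.0004, -0.4408]
shift [-346.2, -225.7, -26.5] turn [-0.0005, 0.0024, 2.7008]
```

Request:
send_rows --moves '[[[-346,-226,-26],[0,0,-0.44],85],[[-346,-226,-26],[0,0,-0.44],85],[[-346,-226,-26],[0,0,-0.44],85],[[-346,-226,-26],[0,0,-0.44],85],[[-346,-226,-26],[0,0,-0.44],85],[[-346,-226,-26],[0,0,-0.44],85],[[-346,-226,-26],[0,0,-0.44],85],[[-346,-226,-26],[0,0,-0.44],85],[[-346,-226,-26],[0,0,-0.44],85],[[-346,-226,-26],[0,0,-0.44],85],[[-346,-226,-26],[0,0,-0.44],85],[[-346,-226,-26],[0,0,-0.44],85]]'

```text
clock: 1.1
eef_pos: [0.4309, 0.0973, 0.3292]
tool_rot: [0.003, 1.0, -0.001, -0.001]
ft_force: [0.0, 0.6, 0.3]
grip_width: 0.085
```

```bash
cat >> h.py <<'E'
import pickle
def snap(n):
    c=get_calibration("wrist"); cv2.imwrite(f"pics/{n}.png",camera("wrist")[:,:,::-1]); pickle.dump(c,open(f"pics/{n}.pkl","wb"))
    o=readout.get_obs(); print(o["clock"],o["eef_pos"],o["joint_pos"].round(2))
E
python3 -c "
from h import *
snap('w1'); goto([.47,-.16,.33],down(np.pi/2))"
```

```text
1.15 [0.42992255 0.09874783 0.32908428] [ 0.23  0.11 -0.08  1.37 -0.    0.23]
shift [-41.2, -258.6, -0.6] turn [-0.0015, -0.002, -0.0044]
```

View pics/w1.png

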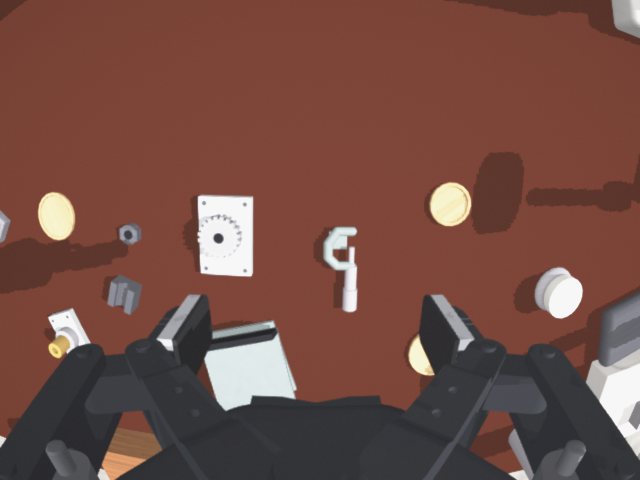

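Run:
```python
from h import *
c=pickle.load(open("pics/w1.pkl","rb"))
for n,u,z in [("gear",(218.5,238),.028),("dS",(450,204),.006),("dM",(57,216),.006),("p",(198,195),.012),("p",(253,196),.012),("p",(253,276),.012),("p",(200,275),.012),("stopTop",(271,322),.049),("stopTopL",(212,334),.049),("bush",(59,347),.054)]: print(n,onz(c,u,z,True).round(4))
```

```text
gear [ 0.4679 -0.0075  0.028 ]
dS [0.4363 0.2477 0.006 ]
dM [ 0.4429 -0.2401  0.006 ]
p [ 0.4235 -0.0321  0.012 ]
p [0.4261 0.0296 0.012 ]
p [0.5176 0.0246 0.012 ]
p [ 0.517  -0.0386  0.012 ]
stopTop [0.5564 0.0473 0.049 ]
stopTopL [ 0.5738 -0.0209  0.049 ]
bush [ 0.6115 -0.2503  0.054 ]
```

Request:
send_rows --moves '[[[-41,-200,0],[0,0,0],85],[[-41,-200,0],[0,0,0],85],[[-120,-180,0],[0,0,0],85],[[-200,-110,0],[0,0,0],85],[[-200,-110,0],[0,0,0],85],[[-200,-110,0],[0,0,0],85],[[-200,-110,0],[0,0,0],85],[[-200,-110,0],[0,0,0],85]]'

```text
clock: 1.82
eef_pos: [0.6334, -0.0098, 0.3245]
tool_rot: [0.001, 1.0, -0.0, -0.002]
ft_force: [-0.8, 0.3, -1.5]
grip_width: 0.0853
```

```bash
python3 -c "
from h import *
snap('w2')
I=cv2.imread('pics/w2.png');cv2.imwrite('pics/w2b.png',cv2.resize(I[90:390,120:520],None,fx=2,fy=2,interpolation=cv2.INTER_CUBIC))"
```

```text
1.8667 [ 0.63096571 -0.00979166  0.32536233] [-0.02  0.51  0.46  1.52 -0.   -0.01]
```

View pics/w2b.png

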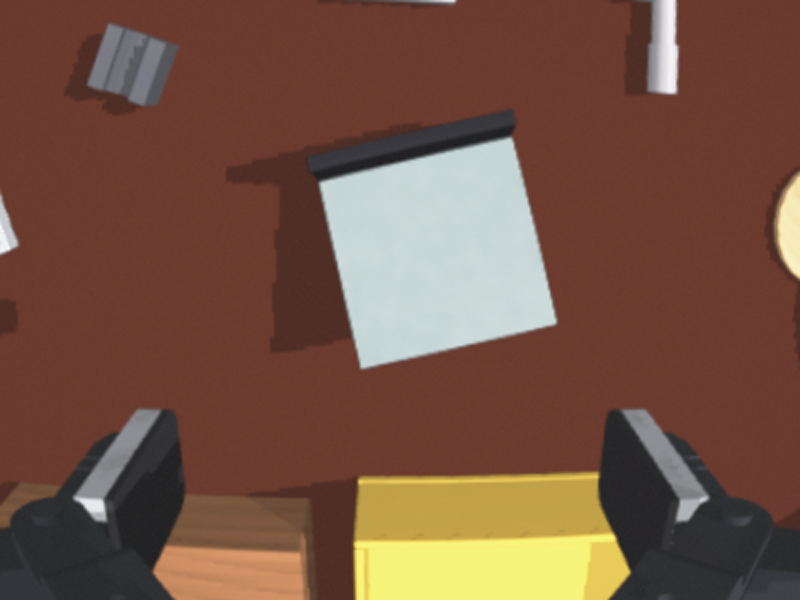

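Run:
```python
from h import *
from scipy.optimize import least_squares
c=pickle.load(open("pics/w2.pkl","rb"))
uv=np.array([(321,181),(513,137),(556,324),(361,368)])/2+[120,90]
L=np.array([(0,-.05,0),(0,.05,0),(.096,.05,0),(.096,-.05,0)])
def pts(p): return (Ro.from_euler('z',p[2])*Ro.from_euler('y',-.3)).apply(L)+[p[0],p[1],.023]
f=lambda p:np.ravel([proj(c,X,True) for X in pts(p)]-uv)
s=least_squares(f,[.58,.0,-.2]); print(s.x,s.fun.round(2)); 
f2=lambda p:np.ravel([proj(c,X+[0,0,p[3]],True) for X in pts(p)]-uv)
s=least_squares(f2,[.58,.0,-.2,0]); print(s.x,s.fun.round(2))
c=get_calibration("scene")
print([proj(c,X).round(1) for X in pts(s.x)])
# dishL from w2
goto([.53,.0,.30],down(np.pi/2)); goto([.72,.05,.30],down(np.pi/2))
```

```text
[0.59843749 0.00252623 0.22481333] [-0.53 -0.03  0.19  0.18  0.56  0.03 -0.22 -0.13]
[ 0.59870417  0.00260271  0.22481959 -0.0012307 ] [-0.33  0.09  0.06  0.36  0.36 -0.1  -0.09 -0.33]
[array([302.6, 291.2]), array([364.9, 273.8]), array([389.6, 313.7]), array([321.6, 333.9])]
shift [100.8, 9.6, 26.0] turn [-0.0008, -0.0065, -0.0016]
shift [-89.1, 60.0, 24.7] turn [-0.0008, -0.0065, -0.0016]
```

```bash
cat >> h.py <<'E'
def woods(f,c,wrist):
    I=cv2.imread(f); H=cv2.cvtColor(I,cv2.COLOR_BGR2HSV)
    m=cv2.inRange(H,(14,60,170),(28,150,255)); m=cv2.morphologyEx(m,cv2.MORPH_CLOSE,np.ones((5,5)))
    n,_,st,ce=cv2.connectedComponentsWithStats(m)
    for s,q in zip(st[1:],ce[1:]):
        if 200<s[4]<6000: print(f,s.tolist(),q.round(1),onz(c,q,.005,wrist).round(4))
E
python3 - <<'E'
from h import *
woods("pics/scene0.png",get_calibration("scene"),False); woods("pics/side0.png",get_calibration("side"),False)
for n in("w1","w2"): woods(f"pics/{n}.png",pickle.load(open(f"pics/{n}.pkl","rb")),True)
tips=.0726
a=goto([.468,-.0075,.20],down(np.pi/2)); goto([.468,-.0075,.016+tips],down(np.pi/2),a)
E
```

```text
pics/scene0.png [30, 184, 41, 26, 401] [ 49.3 196.6] [ 0.3556 -0.4797  0.005 ]
pics/scene0.png [450, 188, 29, 22, 490] [464.3 198.6] [0.4352 0.249  0.005 ]
pics/scene0.png [161, 210, 38, 29, 872] [179.3 224.1] [ 0.4432 -0.2447  0.005 ]
pics/scene0.png [474, 271, 52, 44, 1735] [499.6 292.2] [0.6296 0.254  0.005 ]
pics/side0.png [351, 177, 39, 21, 632] [369.8 186.9] [0.629  0.2532 0.005 ]
pics/side0.png [261, 181, 25, 14, 269] [273.2 187. ] [0.4353 0.2492 0.005 ]
pics/side0.png [220, 375, 56, 50, 2176] [247.2 399.2] [ 0.4431 -0.2452  0.005 ]
pics/w1.png [430, 182, 41, 44, 490] [454.8 204.2] [0.4367 0.254  0.005 ]
pics/w1.png [38, 192, 37, 48, 509] [ 57.2 214.4] [ 0.441  -0.2402  0.005 ]
pics/w1.png [48, 336, 22, 22, 323] [ 58.9 346.4] [ 0.6458 -0.2993  0.005 ]
pics/w2.png [89, 19, 48, 52, 1860] [112.4  44.4] [ 0.4432 -0.2434  0.005 ]
pics/w2.png [519, 22, 34, 40, 1027] [535.7  41.6] [0.4363 0.2489 0.005 ]
pics/w2.png [508, 169, 52, 64, 2546] [533.7 200.9] [0.6296 0.2525 0.005 ]
pics/w2.png [74, 188, 28, 24, 447] [ 86.2 198.5] [ 0.6244 -0.2899  0.005 ]
shift [162.2, 2.1, 126.4] turn [-0.0008, -0.0065, -0.0016]
shift [0.0, 0.0, 111.4] turn [0.0, 0.0, 0.0]
```

Request:
send_rows --moves '[[[162,2,126],[0,-0.006,0],62],[[162,2,126],[0,-0.006,0],62],[[162,2,126],[0,-0.006,0],62],[[162,2,126],[0,-0.006,0],62],[[162,2,126],[0,-0.006,0],62],[[162,2,126],[0,-0.006,0],62],[[162,2,160],[0,-0.006,0],62],[[162,2,190],[0,-0.006,0],62],[[162,2,220],[0,-0.006,0],62],[[162,2,220],[0,-0.006,0],62],[[162,2,220],[0,-0.006,0],62]]'

```text
clock: 2.78
eef_pos: [0.466, -0.0067, 0.1062]
tool_rot: [0.0, 1.0, -0.0, -0.002]
ft_force: [0.2, -0.3, -0.0]
grip_width: 0.0619
```

Run:
```python
from h import *
snap("w3"); goto([.468,-.0075,.0866],down(np.pi/2))
a=readout.get_obs()["eef_pos"]; print(readout.get_obs()["grip_width"])
cv2.imwrite("pics/s3.png",cv2.resize(camera("side")[170:300,200:400,::-1],None,fx=4,fy=4,interpolation=cv2.INTER_CUBIC))
```

```text
2.8333 [ 0.46766777 -0.00695477  0.10758974] [-0.01  0.37 -0.39  0.82 -0.   -0.01]
shift [-0.3, -0.5, 21.0] turn [-0.0007, -0.0003, -0.0004]
0.06192203970110141
```

View pics/s3.png

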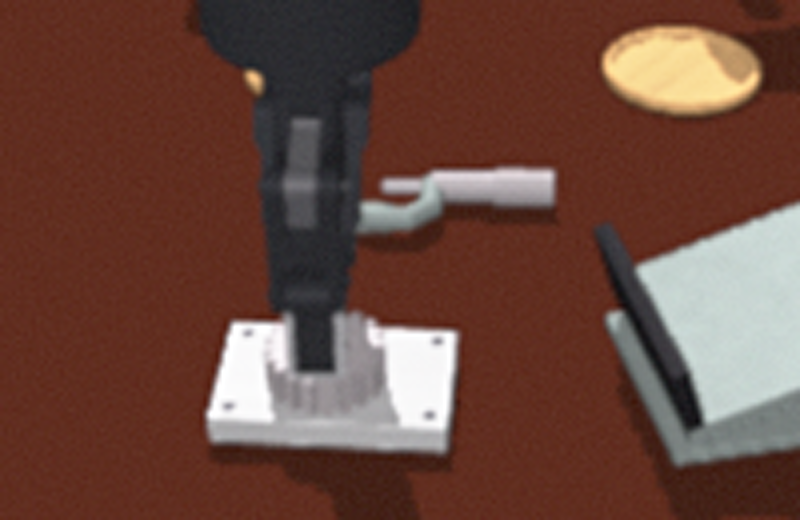

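Run:
```python
from h import *
c,d=ray(get_calibration("side"),(278.75,263))
for y in(-.036,-.045,-.052):print(y,c+d*(y-c[1])/d[1])
```

```text
-0.036 [ 0.46651845 -0.036       0.03790495]
-0.045 [ 0.46737287 -0.045       0.04505769]
-0.052 [ 0.46803741 -0.052       0.05062094]
```

Request:
send_rows --moves '[[[0,-1,12],[0,0,0],62],[[0,-1,22],[0,0,0],62],[[0,-1,22],[0,0,0],62],[[0,-1,22],[0,0,0],40],[[0,-1,22],[0,0,0],40],[[0,-1,22],[0,0,0],40],[[0,-1,22],[0,0,0],40],[[0,-1,22],[0,0,0],40]]'

```text
clock: 3.55
eef_pos: [0.4698, -0.008, 0.0885]
tool_rot: [0.0, 1.0, -0.0, 0.003]
ft_force: [-2.6, 0.6, 5.4]
grip_width: 0.0437
```

Run:
```python
from h import *
a=readout.get_obs(); print(a["eef_pos"],a["ft_force"],a["grip_width"])
goto([.468,-.0075,.20],down(np.pi/2)); goto([.6295,.2535,.20],down(np.pi/2));goto([.6295,.2535,.10],down(np.pi/2))
```

```text
[ 0.46980003 -0.00797983  0.08850105] [-2.58344487  0.56195846  5.40401991] 0.043740254066277275
shift [1.2, 0.4, -111.5] turn [-0.0003, 0.0053, -0.0006]
shift [-160.1, 261.5, -110.7] turn [-0.0003, 0.0053, -0.0006]
shift [-159.6, 261.6, -10.7] turn [-0.0003, 0.0053, -0.0006]
```

Request:
send_rows --moves '[[[-2,0,-4],[0,0.005,0],60],[[-2,0,-4],[0,0.005,0],60],[[-2,0,-4],[0,0.005,0],60],[[-2,0,-4],[0,0.005,0],40],[[-2,0,-4],[0,0.005,0],40],[[-2,0,-4],[0,0.005,0],40],[[-2,0,-4],[0,0.005,0],40],[[-2,0,-4],[0,0.005,0],40]]'

```text
clock: 4.22
eef_pos: [0.4721, -0.008, 0.0935]
tool_rot: [0.0, 1.0, -0.0, 0.001]
ft_force: [-1.7, 0.8, 7.8]
grip_width: 0.0426
```

Run:
```python
from h import *
a=readout.get_obs(); print(a["eef_pos"],a["ft_force"],a["grip_width"])
goto([.6295,.2535,.20],down(np.pi/2))
cv2.imwrite("pics/s4.png",cv2.resize(camera("side")[170:300,200:400,::-1],None,fx=4,fy=4,interpolation=cv2.INTER_CUBIC))
```

```text
[ 0.4721098  -0.00798079  0.09350242] [-1.68465273  0.84438847  7.84975768] 0.04257422109319957
shift [-157.4, 261.5, -106.4] turn [-0.0003, 0.0013, -0.0006]
```

View pics/s4.png

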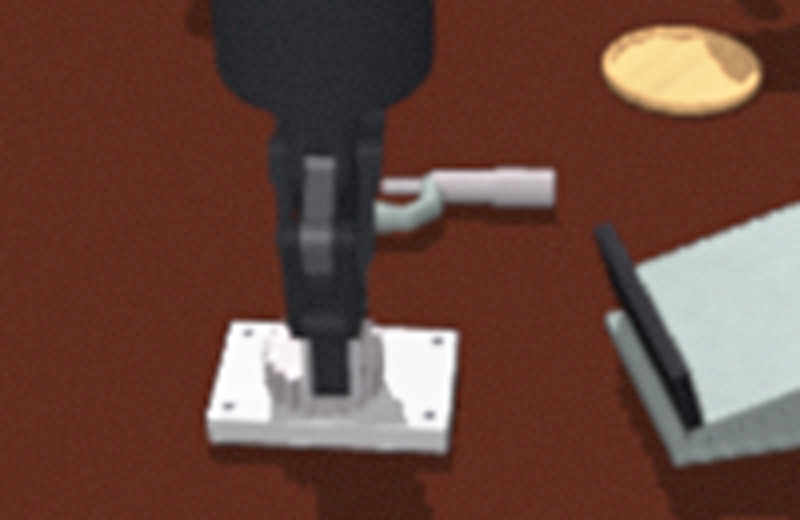

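Request:
send_rows --moves '[[[0,0,-40],[0,0,0],38],[[0,0,-80],[0,0,0],38],[[-30,40,-106],[0,0,0],38],[[-50,75,-106],[0,0,0],38],[[-70,112,-106],[0,0,0],38],[[-90,150,-106],[0,0,0],38],[[-120,185,-106],[0,0,0],38],[[-140,222,-106],[0,0,0],38],[[-160,261,-106],[0,0,0],38],[[-160,261,-80],[0,0,0],38],[[-160,261,-50],[0,0,0],38],[[-160,261,-30],[0,0,0],38]]'

```text
clock: 5.27
eef_pos: [0.6312, 0.2545, 0.1195]
tool_rot: [-0.001, 1.0, -0.001, -0.001]
ft_force: [-1.0, 0.2, -2.7]
grip_width: 0.0421
```

```bash
cat >> h.py <<'E'
def st():
    a=readout.get_obs(); print(round(a["clock"],2),a["eef_pos"].round(4),"F",a["ft_force"].round(1),"w",round(a["grip_width"]*1000,1),"j",a["joint_pos"].round(2))
def crop(cam,u,v,w,h,k,n):
    cv2.imwrite(f"pics/{n}.png",cv2.resize(camera(cam)[v:v+h,u:u+w,::-1],None,fx=k,fy=k,interpolation=cv2.INTER_CUBIC))
E
python3 - <<'E'
from h import *
st(); crop("side",270,90,160,120,5,"s5")
goto([.632,.2535,.0855],down(np.pi/2))
E
```

```text
5.27 [0.6312 0.2545 0.1195] F [-1.   0.2 -2.7] w 42.1 j [ 0.38  0.72  0.27  1.13 -0.    0.38]
shift [-3.8, 1.0, 29.2] turn [-0.0051, -0.0104, 0.0011]
```

View pics/s5.png

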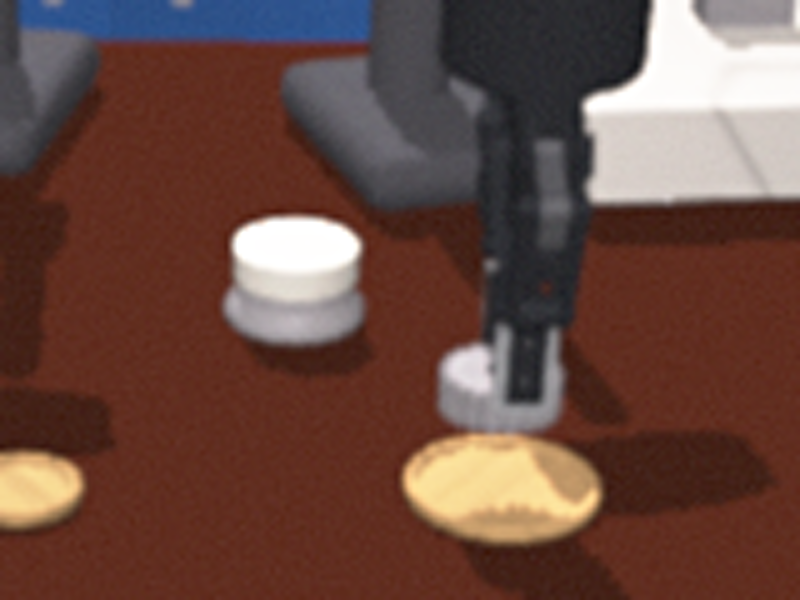

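Request:
send_rows --moves '[[[-3,0,15],[0,0,0],38],[[-4,0,26],[0,0,0],38],[[-4,0,32],[0,0,0],38],[[-4,0,34],[0,0,0],38],[[-4,0,34],[0,0,0],38],[[-4,0,34],[0,0,0],38]]'

```text
clock: 5.82
eef_pos: [0.6315, 0.2514, 0.0841]
tool_rot: [0.0, 1.0, -0.003, -0.005]
ft_force: [-7.0, -2.6, 12.5]
grip_width: 0.0422
```

Request:
send_rows --moves '[[[0,0,0],[0,0,0],58],[[0,0,0],[0,0,0],58],[[0,0,0],[0,0,0],58],[[0,0,-20],[0,0,0],58],[[0,0,-60],[0,0,0],58],[[0,0,-100],[0,0,0],58],[[0,0,-140],[0,0,0],58],[[0,0,-140],[0,0,0],58]]'

```text
clock: 6.48
eef_pos: [0.6368, 0.2538, 0.2348]
tool_rot: [0.0, 1.0, 0.0, 0.003]
ft_force: [2.1, 1.4, 1.7]
grip_width: 0.058
```

Run:
```python
from h import *
st(); snap("w6")
c=pickle.load(open("pics/w2.pkl","rb")); print(onz(c,(86.2,198.5),.05,True))
goto([.62,-.26,.28],down(np.pi/2+.29)); goto([.50,-.06,.28],down(np.pi/2+.15))
```

```text
6.48 [0.6368 0.2538 0.2348] F [2.1 1.4 1.7] w 58.0 j [ 0.38  0.65  0.46  1.37 -0.    0.38]
6.5333 [0.63593858 0.25340652 0.2309353 ] [ 0.38  0.65  0.45  1.37 -0.    0.38]
[ 0.61744918 -0.25773865  0.05      ]
shift [15.8, -513.5, -48.3] turn [-0.0016, 0.0009, -0.2902]
shift [135.8, -313.5, -48.8] turn [-0.0015, 0.001, -0.1502]
```

View pics/w6.png

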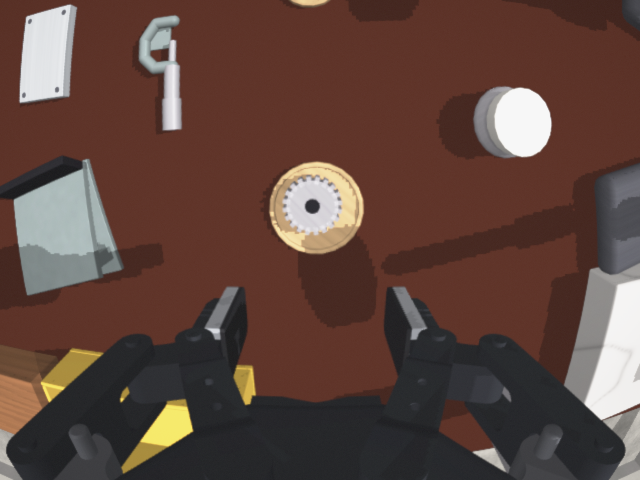

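Request:
send_rows --moves '[[[16,-513,-48],[0,0,-0.29],58],[[16,-513,-48],[0,0,-0.29],58],[[16,-513,-48],[0,0,-0.29],58],[[16,-513,-48],[0,0,-0.29],58],[[16,-513,-48],[0,0,-0.29],58],[[16,-513,-48],[0,0,-0.29],58],[[16,-513,-48],[0,0,-0.29],58],[[16,-513,-48],[0,0,-0.29],58],[[16,-513,-48],[0,0,-0.29],58],[[16,-513,-48],[0,0,-0.29],58],[[16,-513,-48],[0,0,-0.29],58],[[16,-513,-48],[0,0,-0.29],58]]'

```text
clock: 7.53
eef_pos: [0.6195, -0.2463, 0.2769]
tool_rot: [-0.144, 0.99, -0.0, -0.0]
ft_force: [0.8, 0.2, -0.5]
grip_width: 0.0579
```

Request:
send_rows --moves '[[[0,0,0],[0,0,0],58],[[0,0,0],[0,0,0],58],[[0,0,0],[0,0,0],58]]'

```text
clock: 7.78
eef_pos: [0.6191, -0.2464, 0.2754]
tool_rot: [-0.144, 0.99, 0.001, -0.001]
ft_force: [-0.1, -0.1, -0.8]
grip_width: 0.058
```

Run:
```python
from h import *
st(); snap("w7")
I=cv2.imread('pics/w7.png');cv2.imwrite('pics/w7b.png',cv2.resize(I[120:320,200:440],None,fx=3,fy=3,interpolation=cv2.INTER_CUBIC))
```

```text
7.78 [ 0.6191 -0.2464  0.2754] F [-0.1 -0.1 -0.8] w 58.0 j [-0.38  0.6   0.47  1.45 -0.   -0.67]
7.8333 [ 0.6193163  -0.24536226  0.2757011 ] [-0.38  0.6   0.47  1.45 -0.   -0.67]
```

View pics/w7b.png

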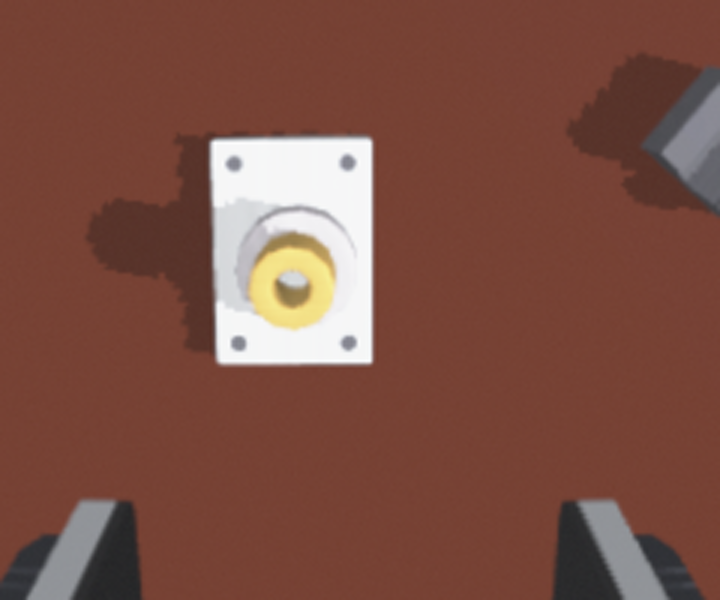

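Run:
```python
from h import *
c=pickle.load(open("pics/w7.pkl","rb")); f=lambda u,z:onz(c,np.array(u)/3+[200,120],z,True)
b=f((292,286.5),.054); print("bush",b,"race",f((297,262),.028))
P=np.array([f(u,.012) for u in [(211,138),(372,137),(372,363),(218,363)]]); print(P.round(4),P.mean(0),np.linalg.norm(np.diff(P,axis=0),axis=1))
e=P[3]-P[0];g=P[2]-P[1];print(np.arctan2(e[1],e[0]),np.arctan2(g[1],g[0]))
R=down(np.pi/2+.28); goto([b[0],b[1],.16],R); goto([b[0],b[1],.038+.076-.002],R)
```

```text
bush [ 0.61893279 -0.2619757   0.054     ] race [ 0.61739541 -0.26209819  0.028     ]
[[ 0.5912 -0.2972  0.012 ]
 [ 0.5775 -0.2509  0.012 ]
 [ 0.645  -0.2306  0.012 ]
 [ 0.6587 -0.2769  0.012 ]] [ 0.6180901  -0.26388323  0.012     ] [0.04833983 0.07046878 0.04832591]
0.29254631049419366 0.2923478985910404
shift [4.9, -15.9, 115.7] turn [0.0011, -0.002, 0.0102]
shift [4.8, -16.0, 163.7] turn [0.0011, -0.002, 0.0102]
```

Request:
send_rows --moves '[[[5,-16,35],[0,0,0],42],[[5,-16,70],[0,0,0],42],[[5,-16,100],[0,0,0],42],[[5,-16,115],[0,0,0],42],[[5,-16,140],[0,0,0],42],[[5,-16,158],[0,0,0],42],[[5,-16,164],[0,0,0],42],[[5,-16,164],[0,0,0],42],[[5,-16,164],[0,0,0],42]]'

```text
clock: 8.58
eef_pos: [0.6193, -0.2607, 0.1121]
tool_rot: [-0.146, 0.989, 0.0, -0.001]
ft_force: [0.6, -0.1, -0.5]
grip_width: 0.0422
```

Run:
```python
from h import *
st(); goto([.6188,-.262,.112],down(np.pi/2+.29))
```

```text
8.58 [ 0.6193 -0.2607  0.1121] F [ 0.6 -0.1 -0.5] w 42.2 j [-0.4   0.71  0.23  1.1  -0.   -0.69]
shift [0.8, -1.1, 0.1] turn [0.0012, -0.0019, 0.0022]
```

Request:
send_rows --moves '[[[1,-1,0],[0,0,0],18],[[1,-1,0],[0,0,0],18],[[1,-1,0],[0,0,0],18],[[1,-1,0],[0,0,0],18],[[1,-1,0],[0,0,0],18],[[1,-1,-10],[0,0,0],18],[[1,-1,-45],[0,0,0],18],[[1,-1,-80],[0,0,0],18],[[1,-1,-100],[0,0,0],18]]'

```text
clock: 9.33
eef_pos: [0.6195, -0.2628, 0.2166]
tool_rot: [-0.145, 0.989, -0.001, 0.001]
ft_force: [1.1, -0.9, -0.1]
grip_width: 0.0211
```

Run:
```python
from h import *
st(); goto([.4355,.249,.20],down(np.pi/2+.29))
```

```text
9.33 [ 0.6195 -0.2628  0.2166] F [ 1.1 -0.9 -0.1] w 21.1 j [-0.4   0.63  0.38  1.32 -0.   -0.69]
shift [29.1, 543.1, 15.5] turn [-0.002, 0.0013, 0.0018]
```

Request:
send_rows --moves '[[[29,543,15],[0,0,0],18],[[29,543,15],[0,0,0],18],[[29,543,15],[0,0,0],18],[[29,543,15],[0,0,0],18],[[29,543,15],[0,0,0],18],[[29,543,15],[0,0,0],18],[[29,543,15],[0,0,0],18],[[29,543,15],[0,0,0],18],[[29,543,15],[0,0,0],18],[[29,543,15],[0,0,0],18],[[29,543,15],[0,0,0],18],[[29,543,15],[0,0,0],18]]'

```text
clock: 10.33
eef_pos: [0.4492, 0.2099, 0.2022]
tool_rot: [-0.145, 0.989, -0.001, 0.001]
ft_force: [1.2, -0.5, -0.9]
grip_width: 0.0206
```

Request:
send_rows --moves '[[[0,25,0],[0,0,0],18],[[0,50,0],[0,0,0],18],[[0,50,0],[0,0,0],18],[[0,50,0],[0,0,0],18]]'

```text
clock: 10.67
eef_pos: [0.4344, 0.2587, 0.2025]
tool_rot: [-0.146, 0.989, -0.001, 0.002]
ft_force: [-0.3, -0.9, 0.1]
grip_width: 0.021
```

Run:
```python
from h import *
st(); goto([.4355,.249,.088],down(np.pi/2+.29)); crop("side",200,90,160,120,5,"s8")
```

```text
10.67 [0.4344 0.2587 0.2025] F [-0.3 -0.9  0.1] w 21.0 j [ 0.54  0.32 -0.16  1.09 -0.    0.24]
shift [2.1, -9.3, 114.5] turn [-0.0029, 0.0028, 0.0039]
```

View pics/s8.png

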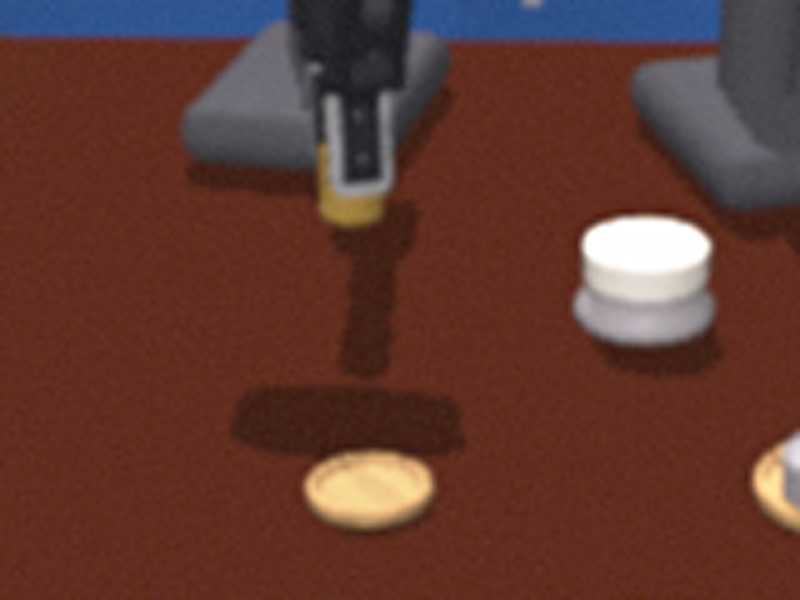

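Request:
send_rows --moves '[[[2,-9,35],[0,0,0],18],[[2,-9,70],[0,0,0],18],[[2,-9,92],[0,0,0],18],[[2,-9,104],[0,0,0],18],[[2,-9,110],[0,0,0],18],[[2,-9,114],[0,0,0],18],[[2,-9,114],[0,0,0],18],[[2,-9,114],[0,0,0],18]]'

```text
clock: 11.38
eef_pos: [0.4369, 0.2477, 0.0896]
tool_rot: [-0.145, 0.989, -0.001, 0.002]
ft_force: [0.4, 0.4, -0.4]
grip_width: 0.0211
```

Run:
```python
from h import *
st(); goto([.4355,.249,.087],down(np.pi/2+.29))
```

```text
11.38 [0.4369 0.2477 0.0896] F [ 0.4  0.4 -0.4] w 21.1 j [ 0.52  0.44 -0.32  0.81 -0.    0.23]
shift [0.9, 1.7, 2.6] turn [-0.0029, 0.0046, 0.0003]
```

Request:
send_rows --moves '[[[0,1,2],[0,0,0],18],[[0,1,3],[0,0,0],18],[[0,1,4],[0,0,0],18],[[0,1,4],[0,0,0],18]]'

```text
clock: 11.72
eef_pos: [0.4371, 0.2479, 0.0893]
tool_rot: [-0.144, 0.99, -0.001, 0.003]
ft_force: [-8.4, -5.3, 26.4]
grip_width: 0.0204
```

Request:
send_rows --moves '[[[0,0,-1],[0,0,0],20],[[0,0,-1],[0,0,0],30],[[0,0,-1],[0,0,0],36],[[0,0,-1],[0,0,0],36],[[0,0,-15],[0,0,0],40],[[0,0,-40],[0,0,0],40],[[0,0,-75],[0,0,0],40],[[0,0,-110],[0,0,0],40],[[0,0,-140],[0,0,0],40],[[0,0,-140],[0,0,0],40]]'

```text
clock: 12.55
eef_pos: [0.439, 0.2498, 0.2355]
tool_rot: [-0.144, 0.99, 0.001, 0.009]
ft_force: [1.2, 1.0, 0.7]
grip_width: 0.0398
```

Run:
```python
from h import *
st(); snap("w9"); I=cv2.imread('pics/w9.png');cv2.imwrite('pics/w9b.png',cv2.resize(I[40:340,120:520],None,fx=1,fy=1))
woods("pics/w9.png",pickle.load(open("pics/w9.pkl","rb")),True)
goto([.6174,-.262,.20],down(np.pi/2+.2925))
```

```text
12.55 [0.439  0.2498 0.2355] F [1.2 1.  0.7] w 39.8 j [ 0.52  0.28 -0.12  1.15 -0.    0.23]
12.6 [0.43808343 0.2492675  0.23258471] [ 0.52  0.28 -0.13  1.15 -0.    0.23]
pics/w9.png [286, 180, 60, 59, 2151] [314.  212.7] [0.4393 0.2478 0.005 ]
pics/w9.png [261, 357, 45, 44, 318] [289.9 376.4] [0.6076 0.272  0.005 ]
pics/w9.png [0, 417, 28, 50, 597] [  9.4 442.1] [ 0.9732 -0.1537  0.005 ]
shift [-25.6, -541.1, 33.9] turn [-0.0018, 0.014, -0.0033]
```

View pics/w9b.png

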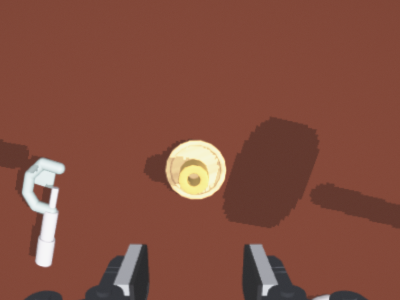

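Request:
send_rows --moves '[[[-26,-541,34],[0,0.01,0],54],[[-26,-541,34],[0,0.01,0],54],[[-26,-541,34],[0,0.01,0],54],[[-26,-541,34],[0,0.01,0],54],[[-26,-541,34],[0,0.01,0],54],[[-26,-541,34],[0,0.01,0],54],[[-26,-541,34],[0,0.01,0],54],[[-26,-541,34],[0,0.01,0],54],[[-26,-541,34],[0,0.01,0],54],[[-26,-541,34],[0,0.01,0],54],[[-26,-541,34],[0,0.01,0],54],[[-26,-541,34],[0,0.01,0],54]]'

```text
clock: 13.6
eef_pos: [0.6032, -0.2241, 0.1996]
tool_rot: [-0.144, 0.99, 0.0, 0.001]
ft_force: [1.2, 1.1, 0.4]
grip_width: 0.0541
```

Request:
send_rows --moves '[[[0,-30,0],[0,0,0],54],[[0,-45,0],[0,0,0],54],[[0,-45,0],[0,0,0],54],[[0,-45,0],[0,0,0],54]]'

```text
clock: 13.93
eef_pos: [0.6151, -0.2677, 0.1967]
tool_rot: [-0.143, 0.99, 0.002, -0.001]
ft_force: [-0.2, 0.8, 0.1]
grip_width: 0.0541
```

Run:
```python
from h import *
st(); snap("w10")
c=pickle.load(open("pics/w10.pkl","rb")); I=cv2.imread("pics/w10.png")
# predicted hole and dark bore position
p=proj(c,[.6174,-.262,.028],True); print("pred",p)
g=cv2.cvtColor(I,cv2.COLOR_BGR2GRAY); u,v=p.astype(int); 
k=cv2.resize(I[v-70:v+70,u-70:u+70],None,fx=4,fy=4,interpolation=cv2.INTER_CUBIC); cv2.imwrite("pics/w10b.png",k); print(u-70,v-70)
goto([.6174,-.262,.093],down(np.pi/2+.2925))
```

```text
13.93 [ 0.6151 -0.2677  0.1967] F [-0.2  0.8  0.1] w 54.1 j [-0.41  0.64  0.35  1.28  0.   -0.7 ]
13.9833 [ 0.6151943  -0.2666148   0.19739093] [-0.41  0.64  0.34  1.28  0.   -0.7 ]
pred [322.83377995 244.46700207]
252 174
shift [-3.6, 3.5, 104.4] turn [0.0033, -0.0012, -0.0038]
```

View pics/w10b.png

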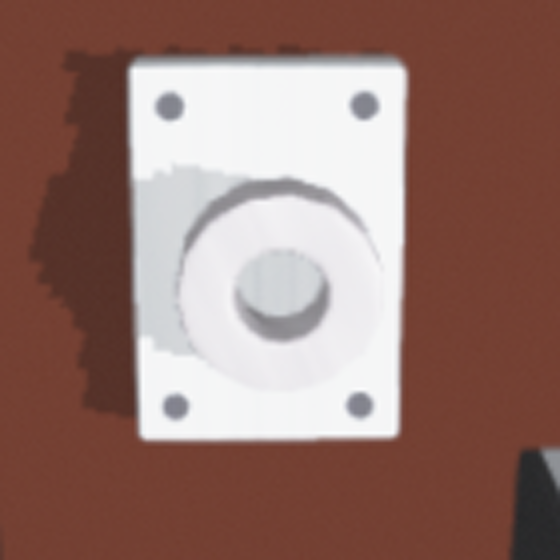

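Request:
send_rows --moves '[[[-5,4,35],[0,0,0],54],[[-5,4,65],[0,0,0],54],[[-5,4,88],[0,0,0],54],[[-5,4,100],[0,0,0],54],[[-5,4,104],[0,0,0],54],[[-5,4,104],[0,0,0],54],[[-5,4,104],[0,0,0],30],[[-5,4,104],[0,0,0],30],[[-5,4,104],[0,0,0],30],[[-5,4,104],[0,0,0],30],[[-5,4,104],[0,0,0],30]]'

```text
clock: 14.9
eef_pos: [0.6199, -0.2613, 0.0962]
tool_rot: [-0.144, 0.99, 0.001, 0.001]
ft_force: [-1.8, 1.6, 6.7]
grip_width: 0.0315
```

Run:
```python
from h import *
st(); goto([.6174,-.262,.20],down(np.pi/2+.2925)); goto([.443,-.244,.16],down(np.pi/2+.2925))
```

```text
14.9 [ 0.6199 -0.2613  0.0962] F [-1.8  1.6  6.7] w 31.5 j [-0.4   0.72  0.22  1.06  0.   -0.69]
shift [2.3, 0.2, -103.8] turn [0.0012, 0.0026, -0.0037]
shift [164.5, 67.0, -64.2] turn [0.0012, 0.0026, -0.0037]
```

Request:
send_rows --moves '[[[0,0,-5],[0,0,0],28],[[0,0,-12],[0,0,0],28],[[0,0,-30],[0,0,0],28],[[0,0,-60],[0,0,0],28],[[60,25,-64],[0,0,0],28],[[95,38,-64],[0,0,0],28],[[130,52,-64],[0,0,0],28],[[164,67,-64],[0,0,0],28],[[164,67,-64],[0,0,0],28],[[164,67,-64],[0,0,0],28],[[164,67,-64],[0,0,0],28]]'

```text
clock: 15.82
eef_pos: [0.4438, -0.2445, 0.1611]
tool_rot: [-0.143, 0.99, -0.0, 0.002]
ft_force: [1.0, -0.3, -0.5]
grip_width: 0.0315
```

Run:
```python
from h import *
st(); crop("side",180,290,160,120,4,"s11"); goto([.443,-.244,.0885],down(np.pi/2+.2925))
```

```text
15.82 [ 0.4438 -0.2445  0.1611] F [ 1.  -0.3 -0.5] w 31.5 j [-0.5   0.36 -0.22  0.98  0.   -0.79]
shift [2.1, 1.4, 72.6] turn [-0.0016, 0.0054, -0.004]
```

View pics/s11.png

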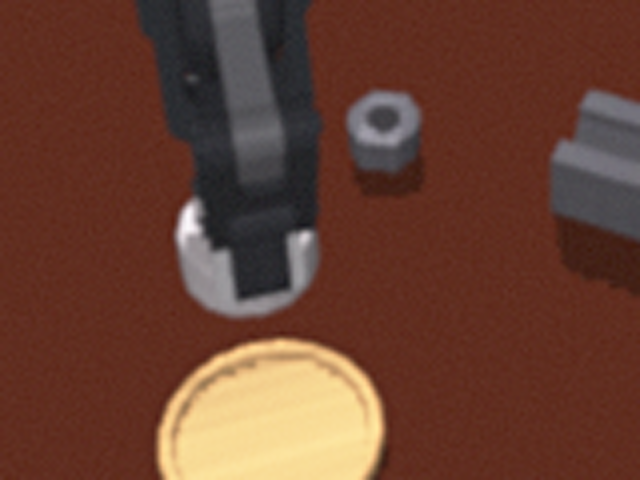

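Request:
send_rows --moves '[[[2,1,30],[0,0,0],28],[[2,1,50],[0,0,0],28],[[2,1,62],[0,0,0],28],[[2,1,68],[0,0,0],28],[[2,1,72],[0,0,0],28],[[2,1,74],[0,0,0],28],[[2,1,75],[0,0,0],28],[[2,1,75],[0,0,0],28]]'

```text
clock: 16.53
eef_pos: [0.4444, -0.2447, 0.0872]
tool_rot: [-0.144, 0.99, -0.001, 0.004]
ft_force: [-1.0, 0.4, 0.3]
grip_width: 0.032
```

Request:
send_rows --moves '[[[0,0,2],[0,0,0],28],[[0,0,3],[0,0,0],28],[[0,0,3],[0,0,0],28],[[0,0,2],[0,0,0],40],[[0,0,2],[0,0,0],48],[[0,0,2],[0,0,0],48],[[0,0,-10],[0,0,0],50],[[0,0,-40],[0,0,0],60],[[0,0,-75],[0,0,0],75],[[0,0,-110],[0,0,0],75],[[0,0,-120],[0,0,0],75],[[0,0,-120],[0,0,0],75]]'

```text
clock: 17.53
eef_pos: [0.4457, -0.2459, 0.2109]
tool_rot: [-0.144, 0.99, -0.003, 0.007]
ft_force: [-0.8, 0.3, 0.7]
grip_width: 0.0751
```

Run:
```python
from h import *
st(); snap("w12"); goto([.471,-.004,.24],down(np.pi/2-.055))
```

```text
17.53 [ 0.4457 -0.2459  0.2109] F [-0.8  0.3  0.7] w 75.1 j [-0.51  0.31 -0.15  1.09  0.   -0.79]
17.5833 [ 0.44455897 -0.24520448  0.20856872] [-0.51  0.31 -0.16  1.09  0.   -0.79]
shift [-94.4, 223.5, -31.8] turn [-0.004, 0.0111, 0.3439]
```

Request:
send_rows --moves '[[[-94,224,-32],[0,0,0.344],80],[[-94,224,-32],[0,0,0.344],80],[[-94,224,-32],[0,0,0.344],80],[[-94,224,-32],[0,0,0.344],80],[[-94,224,-32],[0,0,0.344],80],[[-94,224,-32],[0,0,0.344],80],[[-94,224,-32],[0,0,0.344],80],[[-94,224,-32],[0,0,0.344],80],[[-94,224,-32],[0,0,0.344],80],[[-94,224,-32],[0,0,0.344],80]]'

```text
clock: 18.42
eef_pos: [0.4698, -0.0047, 0.2388]
tool_rot: [0.028, 1.0, -0.002, 0.004]
ft_force: [-0.3, -0.9, 0.2]
grip_width: 0.0798
```

```bash
cat >> h.py <<'E'
def rect(n,box,lo=150,z=.012):
    c=pickle.load(open(f"pics/{n}.pkl","rb")); I=cv2.imread(f"pics/{n}.png"); H=cv2.cvtColor(I,cv2.COLOR_BGR2HSV)
    m=((H[:,:,1]<40)&(H[:,:,2]>lo)).astype(np.uint8); k=np.zeros_like(m); u0,v0,u1,v1=box; k[v0:v1,u0:u1]=1; m*=k
    m=cv2.morphologyEx(m,cv2.MORPH_OPEN,np.ones((3,3)))
    q=max(cv2.findContours(m,cv2.RETR_EXTERNAL,cv2.CHAIN_APPROX_NONE)[0],key=cv2.contourArea)[:,0]
    W=np.array([onz(c,x,z,True)[:2] for x in q]); r=cv2.minAreaRect((W*1000).astype(np.float32)); print(n,"rect mm",np.round(r[0],1),np.round(r[1],1),"deg",round(r[2],2)); return r
E
python3 - <<'E'
from h import *
st(); snap("w13"); c=pickle.load(open("pics/w13.pkl","rb")); p=proj(c,[.471,-.004,.012],True); print(p)
u,v=p.astype(int); rect("w13",(u-75,v-90,u+75,v+90))
A=cv2.imread("pics/w13.png"); B=cv2.imread("pics/w12.png"); cv2.imwrite("pics/v15.png",np.hstack([cv2.resize(A[v-100:v+100,u-80:u+80],None,fx=3,fy=3),cv2.resize(B[100:340,220:412],None,fx=2,fy=2)[:480] if 0 else cv2.resize(B[100:400,210:410],(320,480)).repeat(1,0) if 0 else np.vstack([cv2.resize(B[100:400,210:410],(320,480)),np.zeros((120,320,3),np.uint8)])])); print(u-80,v-100)
E
```

```text
18.42 [ 0.4698 -0.0047  0.2388] F [-0.3 -0.9  0.2] w 79.8 j [-0.01  0.22 -0.2   1.14 -0.    0.05]
18.4667 [ 0.46988286 -0.00502168  0.23906096] [-0.01  0.22 -0.2   1.14 -0.    0.05]
[317.87670088 217.67098514]
w13 rect mm [471.   -5.3] [60.6 90.4] deg 86.66
237 117
```

View pics/v15.png

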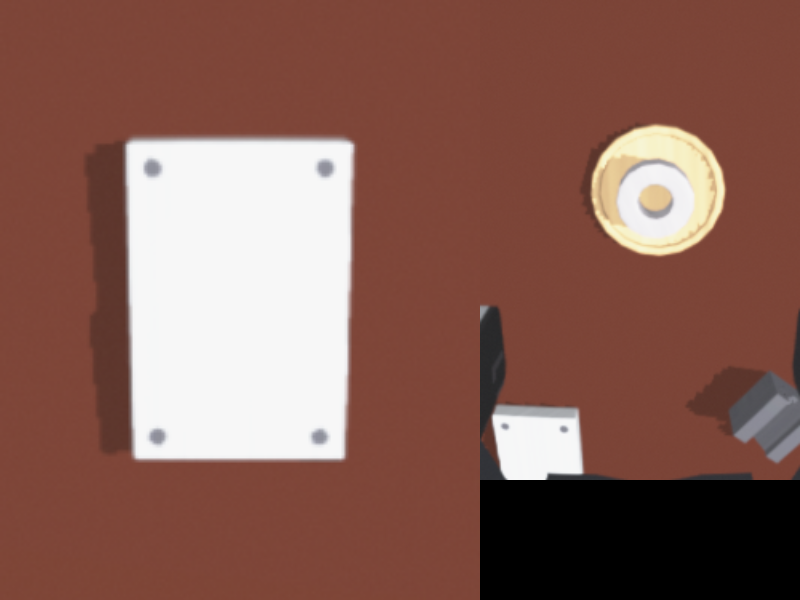

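Run:
```python
from h import *
goto([.471,-.0053,.11],down(np.pi/2-.058)); goto([.471,-.0053,.072],down(np.pi/2-.058))
```

```text
shift [0.1, 0.1, 129.1] turn [-0.0026, 0.0092, 0.0007]
shift [0.4, 0.2, 167.1] turn [-0.0026, 0.0092, 0.0007]
```

Request:
send_rows --moves '[[[0,0,40],[0,0.009,0],69],[[0,0,80],[0,0.009,0],69],[[0,0,110],[0,0.009,0],69],[[0,0,135],[0,0.009,0],69],[[0,0,150],[0,0.009,0],69],[[0,0,160],[0,0.009,0],69],[[0,0,164],[0,0.009,0],69],[[0,0,165],[0,0.009,0],69],[[0,0,165],[0,0.009,0],69]]'

```text
clock: 19.22
eef_pos: [0.4714, -0.0065, 0.0741]
tool_rot: [0.03, 1.0, -0.001, -0.0]
ft_force: [0.1, -0.8, 0.9]
grip_width: 0.0688
```

Run:
```python
from h import *
st();goto([.471,-.0053,.07],down(np.pi/2-.058))
```

```text
19.22 [ 0.4714 -0.0065  0.0741] F [ 0.1 -0.8  0.9] w 68.8 j [-0.01  0.42 -0.41  0.74 -0.    0.05]
shift [0.5, 1.2, 4.1] turn [-0.0027, 0.0, -0.0012]
```

Request:
send_rows --moves '[[[0,1,2],[0,0,0],69],[[0,1,4],[0,0,0],69],[[0,1,4],[0,0,0],69],[[0,1,4],[0,0,0],69]]'

```text
clock: 19.55
eef_pos: [0.4717, -0.0055, 0.0705]
tool_rot: [0.03, 1.0, -0.001, 0.0]
ft_force: [0.4, -0.5, -0.1]
grip_width: 0.0688
```

Request:
send_rows --moves '[[[0,0,1],[0,0,0],69],[[0,0,2],[0,0,0],69],[[0,0,2],[0,0,0],69],[[0,0,2],[0,0,0],69]]'

```text
clock: 19.88
eef_pos: [0.4717, -0.0054, 0.0685]
tool_rot: [0.029, 1.0, -0.001, 0.0]
ft_force: [0.9, 0.5, -1.1]
grip_width: 0.0689
```

Request:
send_rows --moves '[[[0,0,1],[0,0,0],69],[[0,0,2],[0,0,0],69],[[0,0,2],[0,0,0],69]]'

```text
clock: 20.13
eef_pos: [0.4715, -0.0054, 0.0662]
tool_rot: [0.029, 1.0, -0.001, 0.0]
ft_force: [1.8, -0.4, -0.6]
grip_width: 0.0691
```

Request:
send_rows --moves '[[[0,0,1],[0,0,0],69],[[0,0,2],[0,0,0],69],[[0,0,2],[0,0,0],69]]'

```text
clock: 20.38
eef_pos: [0.4716, -0.0054, 0.0652]
tool_rot: [0.029, 1.0, -0.001, 0.0]
ft_force: [-3.4, -0.3, 9.8]
grip_width: 0.0689
```

Request:
send_rows --moves '[[[0,0,-5],[0,0,0],69],[[0,0,-5],[0,0,0],69],[[0,0,-5],[0,0,0],52],[[0,0,-5],[0,0,0],52],[[0,0,-5],[0,0,0],52],[[0,0,-5],[0,0,0],52]]'

```text
clock: 20.88
eef_pos: [0.4721, -0.0054, 0.0711]
tool_rot: [0.029, 1.0, -0.001, 0.001]
ft_force: [-1.8, 0.4, 9.4]
grip_width: 0.0584
```

```bash
cat >> h.py <<'E'
B0=np.array([.5986,.0026,.023]); BR=(Ro.from_euler('z',.2248)*Ro.from_euler('y',-.3)).as_matrix()
def bedpose(x,y,h):  # TCP at bed coords x,y, height h above the bed; tool z = -bed z, jaws across
    return B0+BR@np.array([x,y,h]), np.c_[-BR[:,0],BR[:,1],-BR[:,2]]
E
python3 - <<'E'
from h import *
st(); print(BR)
goto(*bedpose(.049,0,.15)); a=goto(*bedpose(.049,0,.072));
E
```

```text
20.88 [ 0.4721 -0.0054  0.0711] F [-1.8  0.4  9.4] w 58.4 j [-0.01  0.43 -0.41  0.73 -0.    0.05]
[[ 0.93129899 -0.2229114  -0.28808454]
 [ 0.21295539  0.97483871 -0.06587482]
 [ 0.29552021  0.          0.95533649]]
shift [-128.4, 15.8, -109.5] turn [-0.0449, -0.2961, -0.281]
shift [-150.4, 22.4, -34.9] turn [-0.0449, -0.2961, -0.281]
```

Request:
send_rows --moves '[[[0,0,-35],[0,0,0],50],[[0,0,-75],[0,0,0],50],[[0,0,-115],[0,-0.05,-0.05],50],[[-30,4,-125],[-0.02,-0.15,-0.14],50],[[-65,8,-125],[-0.03,-0.22,-0.2],50],[[-100,12,-120],[-0.045,-0.296,-0.281],50],[[-128,16,-110],[-0.045,-0.296,-0.281],50],[[-128,16,-110],[-0.045,-0.296,-0.281],50],[[-128,16,-110],[-0.045,-0.296,-0.281],50],[[-128,16,-110],[-0.045,-0.296,-0.281],50]]'

```text
clock: 21.72
eef_pos: [0.5992, 0.0034, 0.1798]
tool_rot: [-0.111, 0.983, 0.017, 0.146]
ft_force: [-0.6, 0.2, -1.8]
grip_width: 0.0581
```

```bash
cat >> h.py <<'E'
def inbed():
    a=readout.get_obs(); R=Ro.from_quat(a["tool_rot"]).as_matrix(); D=bedpose(0,0,0)[1]
    print("bed xyz mm",(BR.T@(a["eef_pos"]-B0)*1000).round(1),"rot err",Ro.from_matrix(D.T@R).as_rotvec().round(4),"F bed",(BR.T@a["ft_force"]).round(1))
E
python3 - <<'E'
from h import *
st(); inbed(); goto(*bedpose(.051,0,.073))
E
```

```text
21.72 [0.5992 0.0034 0.1798] F [-0.6  0.2 -1.8] w 58.1 j [-0.02  0.36 -0.22  0.71  0.07 -0.24]
bed xyz mm [ 47.1   0.6 149.5] rot err [-0.0009  0.004   0.0003] F bed [-1.   0.4 -1.6]
shift [-4.2, -0.7, 76.5] turn [0.0009, -0.004, -0.0003]
```

Request:
send_rows --moves '[[[-6,-1,25],[0,-0.004,0],50],[[-6,-1,45],[0,-0.004,0],50],[[-6,-1,60],[0,-0.004,0],50],[[-6,-1,68],[0,-0.004,0],50],[[-6,-1,72],[0,-0.004,0],50],[[-6,-1,72],[0,-0.004,0],50],[[-6,-1,72],[0,-0.004,0],50]]'

```text
clock: 22.3
eef_pos: [0.6255, 0.0084, 0.1135]
tool_rot: [-0.111, 0.982, 0.017, 0.149]
ft_force: [-0.8, 0.5, -1.6]
grip_width: 0.0581
```

Run:
```python
from h import *
st(); inbed(); crop("side",330,200,130,100,6,"s16")
```

```text
22.3 [0.6255 0.0084 0.1135] F [-0.8  0.5 -1.6] w 58.1 j [-0.01  0.48 -0.23  0.57  0.07 -0.23]
bed xyz mm [53.  -0.3 78.3] rot err [-0.0007 -0.0007  0.0003] F bed [-1.1  0.7 -1.3]
```

Lower to feel the bed.

Request:
send_rows --moves '[[[0,0,2],[0,0,0],50],[[0,0,4],[0,0,0],50],[[0,0,5],[0,0,0],50],[[0,0,5],[0,0,0],50]]'

```text
clock: 22.68
eef_pos: [0.6273, 0.0087, 0.1092]
tool_rot: [-0.111, 0.982, 0.017, 0.149]
ft_force: [0.6, -0.1, -1.9]
grip_width: 0.0581
```

Request:
send_rows --moves '[[[0,0,1],[0,0,0],50],[[0,0,2],[0,0,0],50],[[0,0,2],[0,0,0],50]]'

```text
clock: 22.93
eef_pos: [0.6277, 0.0088, 0.107]
tool_rot: [-0.111, 0.982, 0.017, 0.149]
ft_force: [-0.2, 0.3, -1.6]
grip_width: 0.0579
```

Run:
```python
from h import *
st(); inbed()
```

```text
22.93 [0.6277 0.0088 0.107 ] F [-0.2  0.3 -1.6] w 57.9 j [-0.01  0.49 -0.23  0.56  0.07 -0.23]
bed xyz mm [53.3 -0.4 71.4] rot err [-0.0006 -0.0013  0.0003] F bed [-0.6  0.3 -1.5]
```

Request:
send_rows --moves '[[[2,0,0],[0,0,0],50],[[4,0,0],[0,0,0],50],[[6,0,0],[0,0,0],50],[[6,0,0],[0,0,0],50]]'

```text
clock: 23.27
eef_pos: [0.6215, 0.0075, 0.1049]
tool_rot: [-0.111, 0.983, 0.017, 0.149]
ft_force: [-0.9, 0.1, -1.9]
grip_width: 0.058
```

Request:
send_rows --moves '[[[1,0,0],[0,0,0],50],[[2,0,0],[0,0,0],50],[[2,0,0],[0,0,0],50]]'

```text
clock: 23.52
eef_pos: [0.6205, 0.0072, 0.105]
tool_rot: [-0.111, 0.982, 0.017, 0.15]
ft_force: [1.8, 1.4, -2.3]
grip_width: 0.0583
```

Run:
```python
from h import *
st(); inbed()
```

```text
23.52 [0.6205 0.0072 0.105 ] F [ 1.8  1.4 -2.3] w 58.3 j [-0.01  0.48 -0.25  0.54  0.07 -0.23]
bed xyz mm [45.6 -0.4 71.7] rot err [-0.0007 -0.0028  0.0001] F bed [ 1.3  1.  -2.9]
```

Request:
send_rows --moves '[[[2,0,0],[0,0,0],50],[[3,0,1],[0,0,0],50],[[3,0,2],[0,0,0],50],[[3,0,2],[0,0,0],50]]'

```text
clock: 23.85
eef_pos: [0.6202, 0.0072, 0.1044]
tool_rot: [-0.111, 0.982, 0.017, 0.152]
ft_force: [2.4, 0.9, 5.4]
grip_width: 0.0581
```

Run:
```python
from h import *
st(); inbed()
```

```text
23.85 [0.6202 0.0072 0.1044] F [2.4 0.9 5.4] w 58.1 j [-0.02  0.48 -0.26  0.53  0.07 -0.23]
bed xyz mm [45.2 -0.4 71.2] rot err [-0.0006 -0.0081 -0.0009] F bed [4.  0.4 4.4]
```

Request:
send_rows --moves '[[[1,0,0],[0,0,0],62],[[1,0,0],[0,0,0],68],[[1,0,0],[0,0,0],70],[[0,0,0],[0,0,0],72],[[0,0,-20],[0,0,0],72],[[0,0,-55],[0,0,0],72],[[0,0,-90],[0,0,0],72],[[0,0,-110],[0,0,0],72],[[0,0,-110],[0,0,0],72]]'

```text
clock: 24.6
eef_pos: [0.5894, -0.0008, 0.2147]
tool_rot: [-0.111, 0.981, 0.017, 0.157]
ft_force: [0.6, -0.7, 0.2]
grip_width: 0.0723
```

Run:
```python
from h import *
st(); inbed(); snap("w17")
c=pickle.load(open("pics/w17.pkl","rb"))
# rect in the bed frame: intersect rays with plane h=12mm
I=cv2.imread("pics/w17.png"); H=cv2.cvtColor(I,cv2.COLOR_BGR2HSV)
g=lambda x,y,h:proj(c,B0+BR@np.array([x,y,h]),True).round(1)
for n,q in [("plate",[(0,-.03,.012),(0,.03,.012),(.09,.03,.012),(.09,-.03,.012)]),("stop",[(0,-.05,.027),(0,.05,.027)]),("bedtop",[(.096,.05,0),(.096,-.05,0)])]: print(n,[g(*x) for x in q])
def p(u,v): return H[int(v),int(u)]
print("plate px",p(*g(.05,.0,.012)),"bed px",p(*g(.05,.04,0)),p(*g(.05,-.042,0)))
goto([.6181,-.2639,.20],down(np.pi/2+.2925))
```

```text
24.6 [ 0.5894 -0.0008  0.2147] F [ 0.6 -0.7  0.2] w 72.3 j [-0.03  0.29 -0.21  0.76  0.08 -0.25]
bed xyz mm [ 47.3  -1.3 186.1] rot err [ 0.0018 -0.0164 -0.0009] F bed [ 0.5 -0.8  0. ]
24.65 [ 0.58875562 -0.00068545  0.21228422] [-0.03  0.3  -0.21  0.76  0.08 -0.24]
plate [array([273.4, 163.1]), array([364.7, 163.2]), array([360.2, 288.8]), array([277.3, 288.9])]
stop [array([239. , 166.1]), array([399.3, 166.3])]
bedtop [array([384., 289.]), array([253.2, 289.1])]
plate px [110   3 239] bed px [ 88  19 198] [ 90  19 147]
shift [32.6, -263.1, 2.7] turn [-0.0117, 0.3132, -0.0665]
```

```bash
cat >> h.py <<'E'
def bedrect(n,h,s0,s1,v0,box,show=False):
    c=pickle.load(open(f"pics/{n}.pkl","rb")); I=cv2.imread(f"pics/{n}.png"); H=cv2.GaussianBlur(cv2.cvtColor(I,cv2.COLOR_BGR2HSV),(3,3),0)
    m=((H[:,:,1]>=s0)&(H[:,:,1]<=s1)&(H[:,:,2]>v0)).astype(np.uint8); k=np.zeros_like(m); a,b,e,f=box; k[b:f,a:e]=1; m=cv2.morphologyEx(m*k,cv2.MORPH_OPEN,np.ones((3,3)))
    q=max(cv2.findContours(m,cv2.RETR_EXTERNAL,cv2.CHAIN_APPROX_NONE)[0],key=cv2.contourArea)[:,0]
    W=[]
    for x in q:
        o,d=ray(c,x,True); o=BR.T@(o-B0); d=BR.T@d; W.append((o+d*(h-o[2])/d[2])[:2]*1000)
    W=np.array(W,np.float32); r=cv2.minAreaRect(W); print(n,h,np.round(r[0],1),np.round(r[1],1),round(r[2],2),"x",W[:,0].min().round(1),W[:,0].max().round(1),"y",W[:,1].min().round(1),W[:,1].max().round(1)); return I
E
python3 - <<'E'
from h import *
bedrect("w17",.012,0,11,190,(225,140,415,310)); bedrect("w17",0,0,60,110,(225,140,415,310))
E
```

```text
w17 0.012 [45.6 -0.9] [87.4 59.9] 0.02 x 1.9 89.3 y -30.9 29.0
w17 0 [49.1 -0.9] [ 94.1 100.6] 0.28 x 1.9 95.9 y -51.4 49.6
```

Request:
send_rows --moves '[[[33,-30,-30],[0,0.1,0],72],[[33,-263,3],[-0.012,0.313,-0.066],72],[[33,-263,3],[-0.012,0.313,-0.066],72],[[33,-263,3],[-0.012,0.313,-0.066],72],[[33,-263,3],[-0.012,0.313,-0.066],72],[[33,-263,3],[-0.012,0.313,-0.066],72],[[33,-263,3],[-0.012,0.313,-0.066],62],[[33,-263,3],[-0.012,0.313,-0.066],57],[[33,-263,3],[-0.012,0.313,-0.066],57],[[33,-263,3],[-0.012,0.313,-0.066],57],[[33,-263,3],[-0.012,0.313,-0.066],57]]'

```text
clock: 25.57
eef_pos: [0.6174, -0.2625, 0.1987]
tool_rot: [-0.146, 0.989, 0.001, -0.001]
ft_force: [-0.1, 0.9, 0.6]
grip_width: 0.0567
```

Run:
```python
from h import *
st(); snap("w18"); c=pickle.load(open("pics/w18.pkl","rb")); u,v=proj(c,[.618,-.264,.012],True).astype(int); print(u,v)
r=rect("w18",(u-70,v-80,u+70,v+80))
a=r[2] if r[1][0]>r[1][1] else r[2]-90
print(a)
goto([r[0][0]/1000,r[0][1]/1000,.073],down(np.pi/2+np.radians(a)))
```

```text
25.57 [ 0.6174 -0.2625  0.1987] F [-0.1  0.9  0.6] w 56.7 j [-0.4   0.64  0.35  1.28  0.   -0.7 ]
25.6167 [ 0.61765518 -0.26223194  0.19924062] [-0.4   0.64  0.35  1.28  0.   -0.7 ]
313 232
w18 rect mm [ 617.8 -264.7] [70.3 48.2] deg 16.68
16.682903289794922
shift [0.5, -2.6, 126.2] turn [0.0012, -0.0005, 0.0028]
```

Request:
send_rows --moves '[[[0,-3,40],[0,0,0],57],[[0,-3,75],[0,0,0],57],[[0,-3,100],[0,0,0],57],[[0,-3,115],[0,0,0],57],[[0,-3,122],[0,0,0],57],[[0,-3,126],[0,0,0],57],[[0,-3,126],[0,0,0],57],[[0,-3,126],[0,0,0],57]]'

```text
clock: 26.28
eef_pos: [0.6194, -0.2648, 0.0749]
tool_rot: [-0.147, 0.989, -0.0, 0.001]
ft_force: [-0.5, -0.5, 0.4]
grip_width: 0.057
```

Run:
```python
from h import *
st(); goto([.6178,-.2647,.0735],down(np.pi/2+.291))
```

```text
26.28 [ 0.6194 -0.2648  0.0749] F [-0.5 -0.5  0.4] w 57.0 j [-0.4   0.74  0.2   1.02  0.   -0.7 ]
shift [1.5, 0.6, 1.4] turn [-0.0005, 0.0015, 0.0037]
```

Request:
send_rows --moves '[[[1,0,1],[0,0,0.003],57],[[1,0,1],[0,0,0.003],57],[[1,0,1],[0,0,0.003],40],[[1,0,1],[0,0,0.003],40],[[1,0,1],[0,0,0.003],40],[[1,0,1],[0,0,0.003],40]]'

```text
clock: 26.78
eef_pos: [0.6194, -0.2655, 0.0759]
tool_rot: [-0.145, 0.989, -0.001, 0.002]
ft_force: [-0.2, 0.1, 6.5]
grip_width: 0.0461
```

Run:
```python
from h import *
st(); goto(*bedpose(.041,0,.18)); goto([.6178,-.2647,.22],down(np.pi/2+.291))
```

```text
26.78 [ 0.6194 -0.2655  0.0759] F [-0.2  0.1  6.5] w 46.1 j [-0.41  0.74  0.2   1.02  0.   -0.7 ]
shift [-43.7, 263.4, -131.6] turn [0.0079, -0.2958, 0.0666]
shift [0.7, 0.9, -144.1] turn [-0.0023, 0.004, 0.0006]
```

Request:
send_rows --moves '[[[0,0,-30],[0,0,0],38],[[0,0,-70],[0,0,0],38],[[0,0,-110],[0,0,0],38],[[0,25,-140],[0,0,0],38],[[-10,60,-140],[0,-0.05,0.01],38],[[-15,100,-140],[0,-0.12,0.03],38],[[-20,140,-140],[0,-0.2,0.05],38],[[-30,180,-140],[0,-0.26,0.067],38],[[-38,220,-135],[0.008,-0.296,0.067],38],[[-44,258,-132],[0.008,-0.296,0.067],38],[[-44,263,-132],[0.008,-0.296,0.067],38],[[-44,263,-132],[0.008,-0.296,0.067],38]]'

```text
clock: 27.78
eef_pos: [0.584, 0.0017, 0.2071]
tool_rot: [-0.113, 0.982, 0.017, 0.148]
ft_force: [0.0, -0.7, -0.9]
grip_width: 0.046
```

Run:
```python
from h import *
st(); inbed(); goto(*bedpose(.043,-.0004,.012+.076+.006))
```

```text
27.78 [0.584  0.0017 0.2071] F [ 0.  -0.7 -0.9] w 46.0 j [-0.03  0.3  -0.22  0.76  0.07 -0.24]
bed xyz mm [ 40.6   2.4 180.2] rot err [-0.0014  0.0015 -0.0038] F bed [-0.4 -0.6 -0.8]
shift [-2.5, -2.9, 86.1] turn [0.0014, -0.0015, 0.0038]
```

Request:
send_rows --moves '[[[-2,-3,30],[0,0,0.004],38],[[-2,-3,55],[0,0,0.004],38],[[-2,-3,72],[0,0,0.004],38],[[-2,-3,82],[0,0,0.004],38],[[-2,-3,86],[0,0,0.004],38],[[-2,-3,86],[0,0,0.004],38],[[-2,-3,86],[0,0,0.004],38]]'

```text
clock: 28.37
eef_pos: [0.6118, 0.0042, 0.1262]
tool_rot: [-0.11, 0.983, 0.017, 0.148]
ft_force: [-0.4, 0.4, -1.2]
grip_width: 0.0457
```

Run:
```python
from h import *
st(); inbed(); goto(*bedpose(.043,-.0004,.088))
```

```text
28.37 [0.6118 0.0042 0.1262] F [-0.4  0.4 -1.2] w 45.7 j [-0.02  0.44 -0.25  0.59  0.07 -0.23]
bed xyz mm [43.1 -1.4 94.7] rot err [-0.0008  0.0006  0.001 ] F bed [-0.7  0.5 -1.1]
shift [0.1, 1.0, 6.7] turn [0.0008, -0.0006, -0.001]
```

Request:
send_rows --moves '[[[0,1,2],[0,0,0],38],[[0,1,4],[0,0,0],38],[[0,1,5],[0,0,0],38],[[0,1,5],[0,0,0],38]]'

```text
clock: 28.7
eef_pos: [0.6131, 0.0055, 0.1218]
tool_rot: [-0.11, 0.983, 0.017, 0.148]
ft_force: [-0.1, 0.1, -2.0]
grip_width: 0.0461
```

Request:
send_rows --moves '[[[0,0,1],[0,0,0],38],[[0,0,2],[0,0,0],38],[[0,0,2],[0,0,0],38]]'

```text
clock: 28.95
eef_pos: [0.6137, 0.0057, 0.1199]
tool_rot: [-0.111, 0.983, 0.017, 0.149]
ft_force: [0.7, -0.9, -0.8]
grip_width: 0.0459
```

Run:
```python
from h import *
st(); inbed()
```

```text
28.95 [0.6137 0.0057 0.1199] F [ 0.7 -0.9 -0.8] w 45.9 j [-0.02  0.45 -0.25  0.57  0.07 -0.23]
bed xyz mm [43.4 -0.3 88. ] rot err [-0.0006 -0.0003  0.0008] F bed [ 0.3 -1.  -1. ]
```

Height 88 mm: just at contact. Slide down to the stop.

Request:
send_rows --moves '[[[2,0,0],[0,0,0],38],[[4,0,0],[0,0,0],38],[[6,0,0],[0,0,0],38],[[6,0,0],[0,0,0],38]]'

```text
clock: 29.28
eef_pos: [0.6074, 0.0044, 0.1179]
tool_rot: [-0.11, 0.983, 0.017, 0.148]
ft_force: [-1.1, 1.0, -1.1]
grip_width: 0.0461
```

Request:
send_rows --moves '[[[1,0,0],[0,0,0],38],[[2,0,0],[0,0,0],38],[[3,0,0],[0,0,0],38],[[3,0,0],[0,0,0],38]]'

```text
clock: 29.62
eef_pos: [0.606, 0.004, 0.1179]
tool_rot: [-0.111, 0.982, 0.017, 0.15]
ft_force: [4.0, 2.6, -1.3]
grip_width: 0.0456
```

Run:
```python
from h import *
st(); inbed()
```

```text
29.62 [0.606  0.004  0.1179] F [ 4.   2.6 -1.3] w 45.6 j [-0.02  0.44 -0.28  0.56  0.07 -0.24]
bed xyz mm [35.3 -0.3 88.4] rot err [-0.0008 -0.003   0.0004] F bed [ 3.9  1.6 -2.5]
```

Request:
send_rows --moves '[[[2,0,1],[0,0,0],38],[[2,0,2],[0,0,0],38],[[2,0,2],[0,0,0],38]]'

```text
clock: 29.87
eef_pos: [0.606, 0.004, 0.1174]
tool_rot: [-0.111, 0.982, 0.017, 0.152]
ft_force: [0.4, 1.7, 7.0]
grip_width: 0.0459
```

Run:
```python
from h import *
st(); inbed()
```

```text
29.87 [0.606  0.004  0.1174] F [0.4 1.7 7. ] w 45.9 j [-0.02  0.44 -0.28  0.55  0.07 -0.24]
bed xyz mm [35.  -0.3 87.9] rot err [-0.0007 -0.0068 -0.0002] F bed [2.9 1.5 6.5]
```

Request:
send_rows --moves '[[[1,0,0],[0,0,0],50],[[1,0,0],[0,0,0],55],[[1,0,0],[0,0,0],57],[[0,0,0],[0,0,0],57],[[0,0,-20],[0,0,0],57],[[0,0,-55],[0,0,0],57],[[0,0,-90],[0,0,0],60],[[0,0,-110],[0,0,0],60],[[0,0,-110],[0,0,0],60]]'

```text
clock: 30.62
eef_pos: [0.5751, -0.0039, 0.2276]
tool_rot: [-0.111, 0.981, 0.017, 0.156]
ft_force: [0.4, -0.7, 1.0]
grip_width: 0.0598
```

Run:
```python
from h import *
st(); inbed(); snap("w19")
c=pickle.load(open("pics/w19.pkl","rb")); 
uv=np.array([proj(c,B0+BR@np.array(q),True) for q in [(0,-.05,0),(0,.05,0),(.096,.05,0),(.096,-.05,0)]]); lo=uv.min(0).astype(int)-20; hi=uv.max(0).astype(int)+20; print(lo,hi)
b=(*lo,*hi)
bedrect("w19",0,0,60,110,b); bedrect("w19",.012,0,11,190,b)
I=cv2.imread("pics/w19.png"); A=cv2.resize(I[lo[1]:hi[1],lo[0]:hi[0]],None,fx=2.4,fy=2.4,interpolation=cv2.INTER_CUBIC)
S=camera("side")[140:300,200:440,::-1]; S=cv2.resize(S,None,fx=1.6,fy=1.6)
h=max(A.shape[0],S.shape[0]); P=[cv2.copyMakeBorder(x,0,h-x.shape[0],0,0,cv2.BORDER_CONSTANT) for x in(A,S)]
O=np.hstack(P); print(O.shape); cv2.imwrite("pics/v19.png",O)
```

```text
30.62 [ 0.5751 -0.0039  0.2276] F [ 0.4 -0.7  1. ] w 59.8 j [-0.04  0.26 -0.23  0.78  0.08 -0.25]
bed xyz mm [ 37.2  -1.1 202.6] rot err [ 0.0017 -0.0148 -0.0004] F bed [ 0.5 -0.8  0.9]
30.6667 [ 0.57458059 -0.00379591  0.22511486] [-0.04  0.26 -0.23  0.78  0.08 -0.25]
[231 153] [405 312]
w19 0 [49.5 -1. ] [ 93.2 100.6] 0.2 x 2.8 95.9 y -51.3 49.4
w19 0.012 [45.5 -0.8] [60.1 87.2] 89.92 x 1.9 89.1 y -30.9 29.2
(382, 802, 3)
```

```bash
python3 -c "
import cv2; cv2.imwrite('pics/v20.png',cv2.imread('pics/v19.png')[:,:800])"
```

```text
(no output)
```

View pics/v20.png

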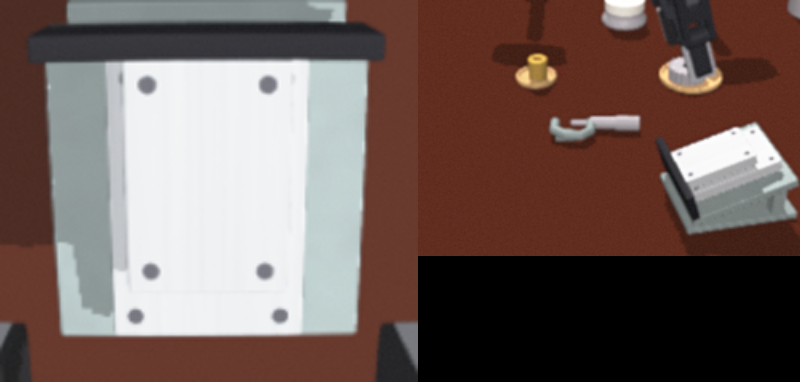

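Run:
```python
from h import *
c=pickle.load(open("pics/w19.pkl","rb"))
for h,q in [(.024,[(129.5,291),(286.5,291),(147,85),(268,85),(151,271.5),(264.5,271)]),(.012,[(116,334),(302,334),(135.5,316),(280,316)])]:
    for u in q:
        o,d=ray(c,np.array(u)/2.4+[231,153],True); o=BR.T@(o-B0); d=BR.T@d; print(h,u,((o+d*(h-o[2])/d[2])[:2]*1000).round(1))
```

```text
0.024 (129.5, 291) [ 70.  -24.4]
0.024 (286.5, 291) [70. 23.]
0.024 (147, 85) [  7.5 -17.9]
0.024 (268, 85) [ 7.5 16.1]
0.024 (151, 271.5) [ 63.6 -17.8]
0.024 (264.5, 271) [63.5 16.2]
0.012 (116, 334) [ 90.1 -30.3]
0.012 (302, 334) [90.2 29.7]
0.012 (135.5, 316) [ 83.6 -23.8]
0.012 (280, 316) [83.7 22.4]
```

```bash
python3 -c "
from h import *
print(order.job_done())"
```

```text
the job is handed in; nothing more can be done
None
```

I put all five parts in their places and handed the job in at about 31 s on the robot's clock (limit 144 s), with the gripper clear of everything.

- **Parts:** the gear went into the largest dish first, then the bush into the smallest and the ring into the middle-sized one. The bush had to come off before the ring because it stood on it. The wrist pictures taken right after each placing, and the last side picture for the gear and bush, show the gear and ring flat and the bush upright. I did not look at the ring again after that.
- **Plates:** I slid each plate down until it touched the stop, then released it, the larger one first.
    - **Seating:** the last wrist picture puts the upper edges at 90.1 mm and 70.0 mm from the stop, so both plates are seated. The stop itself hid their lower edges.
    - **Alignment:** both are within about 0.3 mm of the rack's measured mid-width, and square to within about 0.3°.
- **Micrometer:** it was never approached, and it looks unmoved in the last side picture.

**Disagreements:**
- The gripper's opening reading was 2 to 5 mm below the known part sizes.
- My rack frame and the last picture differed by about 0.9 mm across the width, but plates and rack were offset alike.
- The first gear grasp was too low, so I redid it higher before lifting. The highest force I read was about 28 N at the wrist, when setting the bush down.

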